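# Check the brake lever's stop short of the grip

### The job

Check the brake lever (the red one): with the outside of the fingers, and without touching the grip, press it in towards the grip until it comes up firm on its stop, without forcing it, and keep it there for two seconds. Then ease it back out under the fingers, never letting it snap back, and come away from it. Leave the bare-metal clutch lever and the parts lying about alone; nothing needs to be grasped.

Things in the scene. Friction and masses are not known exactly. Their poses are not given: they have to be found in the camera images.
- brake_bar: fixed bench stand with half a steel handlebar (radius 11 mm) and red hand lever. Origin on the bench top under the bar's middle; z up; bar along y, 120 mm up; foot (100 x 85 x 10 mm) and post at y = -85 mm, rubber grip towards +y. The lever lies level at the bar's height on the bar's -x side, facing the robot within 0.35 rad of yaw
- brake_grip: black rubber grip on that bar, radius 16 to 17.5 mm (flange 22 mm at the end next to the lever's pivot), from y = -15 to +115 mm along the bar. Origin on the bar's axis, axes as brake_bar
- brake_press (a point): press here: point on the red lever's centre line, 110 mm from its pivot, moves with it. The lever is a level round bar, radius 6.5 mm, with a 19 mm ball at its free end 27 mm farther out; own +x points at the grip: press on the -x side towards +x. Centre line here to bar's axis: released 79 mm, on the stop 46 mm (then 23 mm clear of the grip, the ball 10 mm)
- brake_pivot (a point): the red lever's pivot, a vertical axis, at x = -45, y = -30, z = 120 mm in brake_bar; stays still; its bolt head ends 19 mm above it
- brake_lever (a joint): angle of the red lever, rad: 0 released (spring-returned), grows as it is pressed towards the grip, firm stop at 0.30 (33 mm of travel at brake_press). Pressed at brake_press the spring takes about 3.5 N to start and about 11 N just at the stop; beyond that the stop is rigid. Let go when pressed, it snaps back
- clutch_bar: fixed bench stand with half a steel handlebar (radius 11 mm) and bare-metal hand lever. Origin on the bench top under the bar's middle; z up; bar along y, 120 mm up; foot (100 x 85 x 10 mm) and post at y = +85 mm, rubber grip towards -y. The lever lies level at the bar's height on the bar's -x side, facing the robot within 0.35 rad of yaw
- clutch_grip: black rubber grip on that bar, radius 16 to 17.5 mm (flange 22 mm at the end next to the lever's pivot), from y = +15 to -115 mm along the bar. Origin on the bar's axis, axes as clutch_bar
- clutch_press (a point): press here: point on the bare-metal lever's centre line, 110 mm from its pivot, moves with it. The lever is a level round bar, radius 6.5 mm, with a 19 mm ball at its free end 27 mm farther out; own +x points at the grip: press on the -x side towards +x. Centre line here to bar's axis: released 79 mm, on the stop 46 mm (then 23 mm clear of the grip, the ball 10 mm)
- clutch_pivot (a point): the bare-metal lever's pivot, a vertical axis, at x = -45, y = +30, z = 120 mm in clutch_bar; stays still; its bolt head ends 19 mm above it
- clutch_lever (a joint): angle of the bare-metal lever, rad: 0 released (spring-returned), grows as it is pressed towards the grip, firm stop at 0.30 (33 mm of travel at clutch_press). Pressed at clutch_press the spring takes about 3.5 N to start and about 11 N just at the stop; beyond that the stop is rigid. Let go when pressed, it snaps back
- gear_small: grey steel gear wheel, 56 mm across, 28 mm high; loose bystander
- bearing: steel ball bearing lying flat, 52 mm across, 15 mm high; loose bystander
- spanner3: small steel spanner lying flat, 24 x 111 x 5 mm; loose bystander
- tape_roll: roll of black tape lying flat, 66 mm across, 19 mm high; loose bystander
- u_joint: steel universal joint lying, 70 x 165 x 52 mm; loose bystander

How it is judged:
By the outcome, as a careful person would: the job done as asked, in the order asked, and still so for the second after the job is handed in, with the robot touching nothing.
It also fails if it takes over 43 s, if anything falls off the work surface, if the arm or the gripper's body presses on something with over 40 N, if the wrist force passes 120 N, or if a joint passes its speed limit or range.

### The arm

A 6-joint arm with a two-finger parallel gripper is mounted at the origin on a cart in front of the work surface, level with it; the furniture and walls round the work are solid. World frame = base frame: x ahead of the robot, y to its left, z up, the work surface at z = 0. Lengths are in m, angles in degrees, forces in N, time in s.
With the tool pointing down it reaches from about 0.3 to 0.775 m from the base axis. Payload 14.6 kg.
Tool frame: the origin (TCP) lies between the finger pads; the fingertips stand 17 mm ahead of it and the grasp point (between the pads) lies 2 mm behind it; x points along the fingers, y is the direction in which the jaws open and shut, and the axes are right-handed (so a half turn about x gives the same grasp; the last joint's range is limited). The gripper opens to 94 mm and grips with 3 to 60 N. Pads are 16 mm wide; open, the fingers measure 119 mm over their backs; the gripper's body (75 mm by 177 mm) begins 78 mm behind the grasp point.
Start: joints at [69.408, 17.183, 87.147, -0, 75.671, -3.816], TCP at [0.159, 0.527, 0.222] pointing down, gripper open.
Joint ranges: [-173.82, 173.82], [-45.26, 126.66], [13.44, 144.39], [-59.66, 239.66], [0, 175.72], [-146.38, 146.38]. Speed limits (degrees/s): [127.2, 127.2, 147.25, 180, 180, 180].

### API

Orientations are given as a 3x3 rotation matrix whose columns are the frame's x, y, z axes.
In Python, from bench import telemetry, cams, r gives the robot as it stands.
- The arm moves only by the tool play_rows, never from a script. Its argument "rows" is a list of rows, each a list of 5 numbers: the shift along the tool's x, y, z in cm, then the turn about the tool's x in degrees, then the finger opening in cm, from 0 to 9.4. A call has 1 to 20 rows; each row is the pose to reach, as a shift and turn from the pose commanded when the call began, along the tool's axes at that moment; what a row does not reach only later rows make up. A row lasts 1/12 s, in which the tool goes at most 41.7 mm and 7.16 degrees, less where a joint would pass 70% of its speed; a pose out of reach is approached as far as the arm can. A call with a gripper value outside its range is refused whole. The fingers move at their own pace and stop on an object; "grip_force" is the grip in N (left out, the last holds). Time passes only in rows, so rows that repeat a pose let the fingers close. It gives the time, the measured TCP pose, the force and the opening at its end, in the units of the state.
- telemetry.get_obs(): the state, without advancing time (a new reading comes with each control period).
- cams.grab_frame(name): name is "side" or "top" or "wrist"; returns a dict with "image" (400x640x3 uint8, red, green, blue), "mtx" (3x3 intrinsics, pixels), "origin" and "orientation" of the camera in the world. Camera axes: x right, y up, looking along -z (the intrinsics and any distortion apply to the point x, -y, -z); pixel columns grow to the right and rows downward; lengths in m; the calibration is good to about 2 mm. The wrist camera is an equidistant fisheye: a pixel r from the principal point sees the ray r / f radians off the axis. A picture is of the moment at which its call begins. There is no depth.
- r.job_done(): hands the job in, once; it reports no verdict.
The state is a dict: "clock": time; "joint_pos": joint angles; "joint_velocities": joint speeds; "tau": joint torques, N m; "position": TCP position; "eef_rot": TCP orientation; "force": force on the tool from outside, world axes, zero at the start; "ft_torque": the same for the moment, N m; "width": opening from 0.0 (shut) to 1.0 (fully open).
Only numpy, scipy, OpenCV 4.12 (cv2) and the standard library are available. Lean on these libraries where they do the work, as an engineer would, in place of code of your own. Each camera call takes 0.05 s, during which the arm holds its last target.

## Working session

There is one attempt and no reset: what is moved stays moved. The work goes in short steps, Python scripts to look and compute and a tool call to move; the robot and the scene stay as the last step left them, time stands still between calls to the robot, and variables do not carry over. Pictures are saved under pics/ and viewed, and the job is handed in when it is done.

Besides the shell and the picture viewer there is one more tool, called after "Call:" by a JSON object that holds its "fn" and its "kwargs", one argument or row to a line. play_rows: Moves the arm, as the interface text tells. Its arguments: {"type":"object","properties":{"rows":{"type":"array","items":{"type":"array","items":{"type":"number"}}},"grip_force":{"type":"number"}},"required":["rows"]}

```bash
mkdir -p pics; ls
python3 - <<'E'
from bench import telemetry,cams,r
import cv2,numpy as np
o=telemetry.get_obs()
for k,v in o.items(): print(k,np.round(v,3).tolist())
for n in ["side","top","wrist"]:
    f=cams.grab_frame(n)
    cv2.imwrite(f"pics/{n}0.png",f["image"][:,:,::-1])
    print(n,f["mtx"],f["origin"],f["orientation"],[k for k in f])
E
```

```text
pics
clock 0.0
joint_pos [69.408, 17.214, 87.182, 0.0, 75.672, -3.816]
joint_velocities [0.054, -0.024, 0.016, -0.057, -0.053, -0.105]
tau [0.002, -53.181, -35.274, 0.071, 0.024, -0.0]
position [0.159, 0.526, 0.222]
eef_rot [[-0.0, 0.289, 0.957], [-0.001, 0.957, -0.289], [-1.0, -0.001, -0.0]]
force [0.471, 0.752, 0.176]
ft_torque [-0.029, -0.004, 0.005]
width 0.998
side [[465.05865929   0.         315.55074229]
 [  0.         465.05865929 198.85851339]
 [  0.           0.           1.        ]] [0.06259918 1.13292143 1.04941305] [[-0.93837185  0.20670813 -0.27700183]
 [-0.34531719 -0.5946508   0.72604853]
 [-0.01463922  0.776957    0.62938344]] ['image', 'mtx', 'origin', 'orientation']
top [[470.81064481   0.         325.76592604]
 [  0.         470.81064481 199.28656864]
 [  0.           0.           1.        ]] [0.31155771 0.00706474 1.61657335] [[ 0.0119047   0.99395304 -0.10915877]
 [-0.99988338  0.01078867 -0.01080878]
 [-0.00956574  0.10927471  0.99396556]] ['image', 'mtx', 'origin', 'orientation']
wrist [[309.70691629   0.         318.98671582]
 [  0.         309.70691629 196.10486219]
 [  0.           0.           1.        ]] [0.09565719 0.54460284 0.38302977] [[ 0.28878174 -0.93194853 -0.21926477]
 [ 0.95739426  0.28082919  0.06731421]
 [-0.00115743 -0.22936195  0.97334051]] ['image', 'mtx', 'origin', 'orientation']
```

View pics/side0.png

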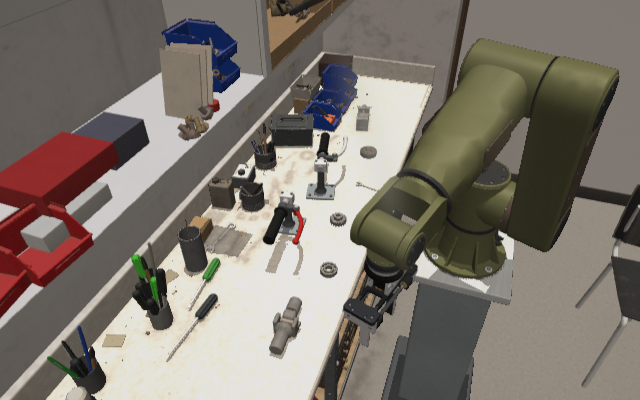

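View pics/top0.png

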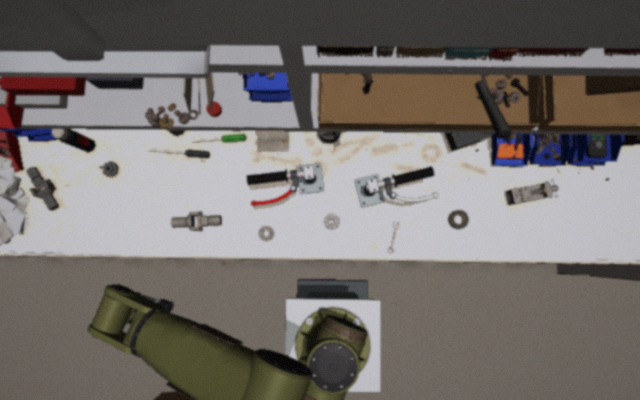

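View pics/wrist0.png

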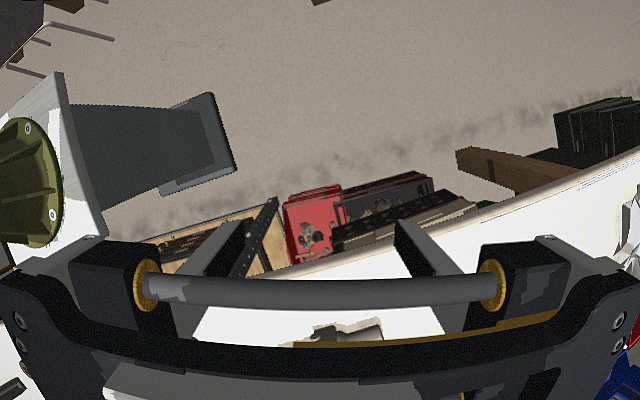

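```bash
cat > h.py <<'E'
import numpy as np,cv2
from bench import telemetry,cams,r
def proj(f,P):
    P=np.atleast_2d(P); c=(P-f["origin"])@f["orientation"]
    K=f["mtx"]; return np.c_[K[0,2]+K[0,0]*c[:,0]/-c[:,2], K[1,2]+K[1,1]*(-c[:,1])/-c[:,2]]
def unproj(f,uv,z):
    K=f["mtx"]; d=np.array([(uv[0]-K[0,2])/K[0,0],-(uv[1]-K[1,2])/K[1,1],-1.])
    d=f["orientation"]@d; o=np.array(f["origin"]); return o+d*(z-o[2])/d[2]
def crop(img,u0,v0,w,h,s,name):
    c=cv2.resize(img[v0:v0+h,u0:u0+w][:,:,::-1],None,fx=s,fy=s,interpolation=cv2.INTER_CUBIC); cv2.imwrite(name,c)
E
python3 - <<'E'
from h import *
f=cams.grab_frame("top"); crop(f["image"],240,150,100,70,8,"pics/topc.png")
g=cams.grab_frame("side"); crop(g["image"],250,180,80,75,8,"pics/sidec.png")
for uv in [(252,203),(300,188)]: print(unproj(f,uv,.12))
E
```

```text
[0.46139745 0.25924951 0.12      ]
[0.51144107 0.1064329  0.12      ]
```

View pics/topc.png

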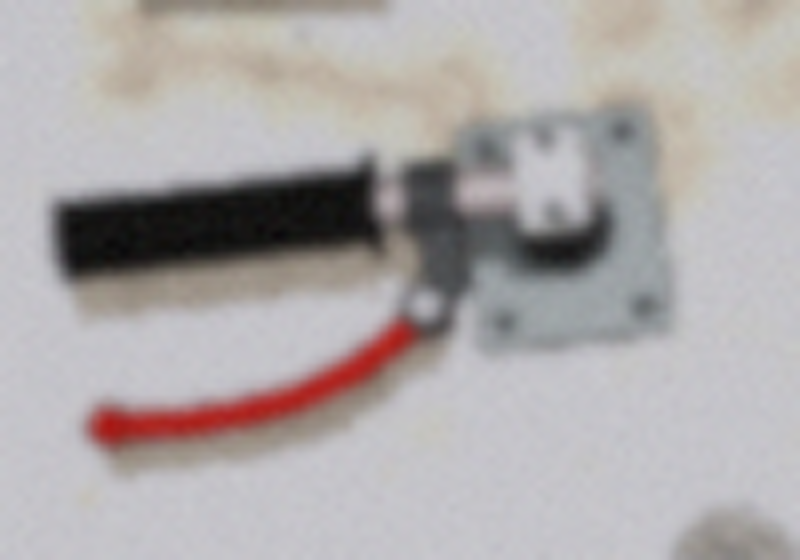

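View pics/sidec.png

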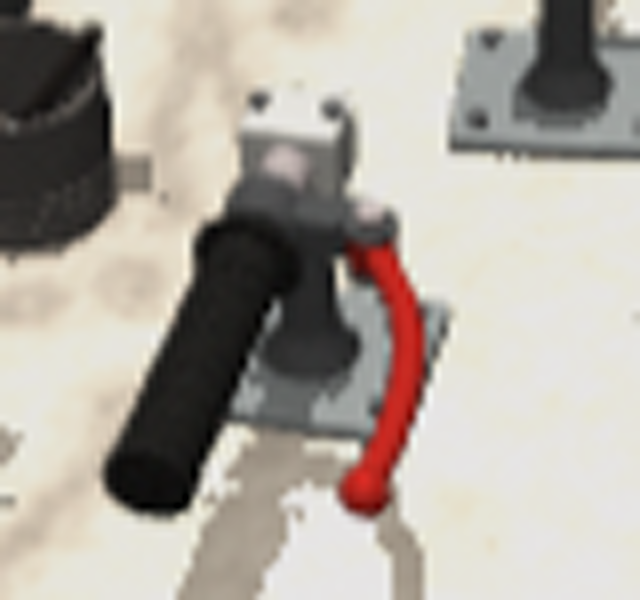

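```bash
cat > fit.py <<'E'
from h import *
from scipy.optimize import least_squares
f=cams.grab_frame("top"); g=cams.grab_frame("side")
c=lambda u0,v0,p:np.array([u0+(p[0]+.5)/8-.5,v0+(p[1]+.5)/8-.5])
M=np.array([[-45,-30,139],[-78,101.6,120],[0,115,120],[-45,-30,139],[-78,101.6,120],[0,115,120]])/1e3
uv=np.array([c(240,150,p) for p in [(427,305),(105,426),(62,241)]]+[c(250,180,p) for p in [(371,212),(365,490),(148,490)]])
def W(q,M):
    C,S=np.cos(q[2]),np.sin(q[2]); return M@np.array([[C,-S,0],[S,C,0],[0,0,1]]).T+[q[0],q[1],0]
def res(q,who=(0,1)):
    P=W(q,M); e=np.r_[proj(f,P[:3]),proj(g,P[3:])]-uv
    if who==(0,): e=e[:3]
    if who==(1,): e=e[3:]
    return e.ravel()
for who in [(0,1),(0,),(1,)]:
    s=least_squares(lambda q:res(q,who),[.53,.14,0]); print(who,s.x,np.round(s.fun,2))
    P=W(s.x,np.array([[-79,74.6,120],[-45,-30,120],[-78,101.6,120],[-46,109,120]])/1e3); print(P.round(4).tolist())
E
python3 fit.py
```

```text
(0, 1) [0.55039663 0.16556428 0.11870814] [-0.91  0.11 -0.06  0.34 -0.99 -0.06  0.14 -1.03  0.18 -0.36 -0.12 -1.3 ]
[[0.4631, 0.2303, 0.12], [0.5093, 0.1304, 0.12], [0.4609, 0.2572, 0.12], [0.4918, 0.2683, 0.12]]
(0,) [0.55043757 0.16313913 0.111399  ] [-0.24  0.19  0.5   0.13 -0.26 -0.32]
[[0.4636, 0.2285, 0.12], [0.5091, 0.1283, 0.12], [0.4616, 0.2554, 0.12], [0.4926, 0.2663, 0.12]]
(1,) [0.54953607 0.16948914 0.12607201] [-0.12 -0.28  0.25  0.51 -0.14 -0.29]
[[0.4618, 0.2336, 0.12], [0.5087, 0.1341, 0.12], [0.4594, 0.2605, 0.12], [0.4902, 0.2718, 0.12]]
```

Call:
{"fn": "play_rows", "kwargs": {
  "rows": [
    [0,-0.5,0.8,2,8],
    [0,-1.6,2.4,5,6],
    [0,-3,4.5,9,4],
    [0,-4.5,6.7,14,2],
    [0,-6,9,19,0],
    [0,-7.5,11.2,24,0],
    [0,-9,13.5,28,0],
    [0,-10.5,15.7,33,0],
    [0,-12,18,38,0],
    [0,-13.5,20.2,43,0],
    [0,-15,22.5,47,0],
    [0,-16.5,24.7,52,0],
    [0,-18,27,57,0],
    [0,-19.3,29,61,0],
    [0,-20.5,30.7,65,0],
    [0,-21.3,31.9,67.5,0],
    [0,-21.7,32.5,68.7,0],
    [0,-21.7,32.5,68.7,0],
    [0,-21.7,32.5,68.7,0]
  ],
  "grip_force": 40
}}

```text
clock: 1.93
position: [0.4071, 0.225, 0.2224]
eef_rot: [[-0.0, 0.997, 0.079], [0.0, 0.079, -0.997], [-1.0, -0.0, -0.0]]
force: [0.6, -0.6, 0.4]
width: 0.004
```

Run:
```python
from h import *
o=telemetry.get_obs()
for k,v in o.items(): print(k,np.round(v,4).tolist())
w=cams.grab_frame("wrist"); cv2.imwrite("pics/w1.png",w["image"][:,:,::-1])
```

```text
clock 1.9333
joint_pos [24.4099, 6.2829, 100.2841, 0.0054, 73.4372, 19.8785]
joint_velocities [1.2071, -0.082, 0.0641, 0.1004, 0.0418, -0.2524]
tau [-1.2833, -41.2488, -34.946, 0.0181, -0.0239, 0.0677]
position [0.4071, 0.225, 0.2224]
eef_rot [[-0.0001, 0.9969, 0.079], [0.0001, 0.079, -0.9969], [-1.0, -0.0001, -0.0001]]
force [0.5542, -0.5795, 0.4151]
ft_torque [0.0078, 0.0654, -0.0961]
width 0.004
```

View pics/w1.png

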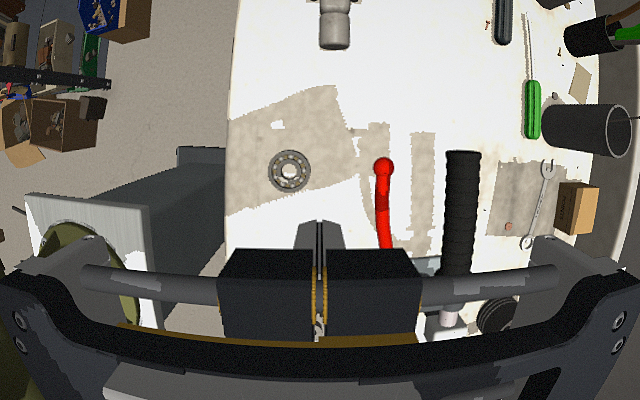

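The wrist view shows the closed fingers at (320,240), the red ball at (384,166) and the grip's end at (463,155). I'll use it to check the fit.

Run:
```python
from h import *
w=cams.grab_frame("wrist"); K=w["mtx"]
def un(uv,z):
    d=np.array([uv[0]-K[0,2],uv[1]-K[1,2]]); rr=np.linalg.norm(d); t=rr/K[0,0]
    v=np.array([np.sin(t)*d[0]/rr,-np.sin(t)*d[1]/rr,-np.cos(t)]); v=w["orientation"]@v
    o=np.array(w["origin"]); return o+v*(z-o[2])/v[2]
print("ball",un((384,166),.122),"grip end top",un((463,152),.1365), "lever at",un((385,225),.12), un((322,223),.205))
```

```text
ball [0.46051503 0.25979133 0.122     ] grip end top [0.52671568 0.28079077 0.1365    ] lever at [0.46881701 0.20607826 0.12      ] [0.40826565 0.23163367 0.205     ]
```

Call:
{"fn": "play_rows", "kwargs": {
  "rows": [
    [0.5,0,0,0,0],
    [1.5,0,0,0,0],
    [3,0,0,0,0],
    [4.5,0,0,0,0],
    [6,0,0,0,0],
    [7.5,0,0,0,0],
    [8.8,0.4,0,0,0],
    [9.8,1,0,0,0],
    [10.3,1.7,0,0,0],
    [10.4,2.2,0,0,0],
    [10.4,2.5,0,0,0],
    [10.4,2.5,0,0,0],
    [10.4,2.5,0,0,0]
  ]
}}

```text
clock: 3.12
position: [0.4324, 0.2271, 0.1189]
eef_rot: [[0.001, 0.997, 0.079], [0.0, 0.079, -0.997], [-1.0, 0.001, -0.0]]
force: [-0.2, -0.8, -0.5]
width: 0.003
```

Run:
```python
from h import *
w=cams.grab_frame("wrist"); cv2.imwrite("pics/w2.png",w["image"][:,:,::-1])
```

```text
(no output)
```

View pics/w2.png

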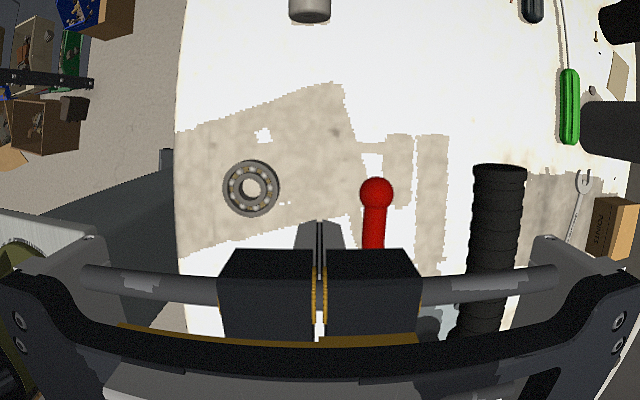

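Call:
{"fn": "play_rows", "kwargs": {
  "rows": [
    [0,0.2,0,0,0],
    [0,0.4,0,0,0],
    [0,0.6,0,0,0],
    [0,0.8,0,0,0],
    [0,0.9,0,0,0],
    [0,1.0,0,0,0],
    [0,1.1,0,0,0],
    [0,1.2,0,0,0],
    [0,1.2,0,0,0]
  ]
}}

```text
clock: 3.92
position: [0.4439, 0.228, 0.1183]
eef_rot: [[-0.001, 0.997, 0.079], [-0.0, 0.079, -0.997], [-1.0, -0.001, 0.0]]
force: [-3.8, 1.1, 0.8]
width: 0.001
```

Run:
```python
from h import *
o=telemetry.get_obs(); print(o["force"],o["position"])
p=np.array([.5093,.1310]); t=np.array(o["position"][:2]); R=np.array(o["eef_rot"])
for a in np.arange(0,.361,.03):
    c,s=np.cos(-a),np.sin(-a); n=p+np.array([[c,-s],[s,c]])@(t-p); d=np.r_[n-t,0]@R
    print(round(a,2),np.round(d*100,2),round(np.degrees(a),1))
```

```text
[-3.82031908  1.07099438  0.8448052 ] [0.44390363 0.2279517  0.11833676]
0.0 [0. 0. 0.] 0.0
0.03 [-0.    0.31 -0.17] 1.7
0.06 [-0.    0.62 -0.33] 3.4
0.09 [-0.    0.94 -0.48] 5.2
0.12 [-0.    1.26 -0.62] 6.9
0.15 [-0.    1.59 -0.75] 8.6
0.18 [-0.    1.92 -0.87] 10.3
0.21 [-0.    2.25 -0.98] 12.0
0.24 [-0.    2.58 -1.08] 13.8
0.27 [-0.    2.92 -1.17] 15.5
0.3 [-0.    3.27 -1.25] 17.2
0.33 [-0.    3.61 -1.32] 18.9
0.36 [-0.    3.96 -1.37] 20.6
```

Call:
{"fn": "play_rows", "kwargs": {
  "rows": [
    [0,0.15,-0.08,0.9,0],
    [0,0.31,-0.17,1.7,0],
    [0,0.46,-0.25,2.6,0],
    [0,0.62,-0.33,3.4,0],
    [0,0.78,-0.41,4.3,0],
    [0,0.94,-0.48,5.2,0],
    [0,1.1,-0.55,6,0],
    [0,1.26,-0.62,6.9,0],
    [0,1.42,-0.69,7.7,0],
    [0,1.59,-0.75,8.6,0],
    [0,1.75,-0.81,9.5,0],
    [0,1.92,-0.87,10.3,0],
    [0,2.08,-0.93,11.2,0],
    [0,2.25,-0.98,12,0],
    [0,2.42,-1.03,12.9,0],
    [0,2.58,-1.08,13.8,0],
    [0,2.58,-1.08,13.8,0]
  ]
}}

```text
clock: 5.33
position: [0.4687, 0.2408, 0.1183]
eef_rot: [[-0.002, 0.987, -0.163], [-0.0, -0.163, -0.987], [-1.0, -0.002, 0.001]]
force: [-8.4, -0.2, 3.5]
width: 0.004
```

Run:
```python
from h import *
o=telemetry.get_obs(); print(o["force"],o["position"])
w=cams.grab_frame("wrist"); cv2.imwrite("pics/w3.png",w["image"][:,:,::-1])
p=np.array([.5093,.1310]); t=np.array(o["position"][:2]); R=np.array(o["eef_rot"]);print(R)
for a in np.arange(0,.121,.01):
    c,s=np.cos(-a),np.sin(-a); n=p+np.array([[c,-s],[s,c]])@(t-p); d=np.r_[n-t,0]@R
    print(round(a,2),np.round(d*100,2),round(np.degrees(a),1))
```

```text
[-8.35476651 -0.24797802  3.53548774] [0.46865736 0.24083518 0.11829363]
[[-1.60070144e-03  9.86627083e-01 -1.62986001e-01]
 [-3.89491267e-04 -1.62986813e-01 -9.86628171e-01]
 [-9.99998643e-01 -1.51581551e-03  6.45175858e-04]]
0.0 [0. 0. 0.] 0.0
0.01 [-0.    0.1  -0.06] 0.6
0.02 [-0.    0.2  -0.11] 1.1
0.03 [-0.    0.31 -0.17] 1.7
0.04 [-0.    0.41 -0.22] 2.3
0.05 [-0.    0.52 -0.28] 2.9
0.06 [-0.    0.62 -0.33] 3.4
0.07 [-0.    0.73 -0.38] 4.0
0.08 [-0.    0.83 -0.43] 4.6
0.09 [-0.    0.94 -0.48] 5.2
0.1 [-0.    1.04 -0.53] 5.7
0.11 [-0.    1.15 -0.58] 6.3
0.12 [-0.    1.26 -0.62] 6.9
```

View pics/w3.png

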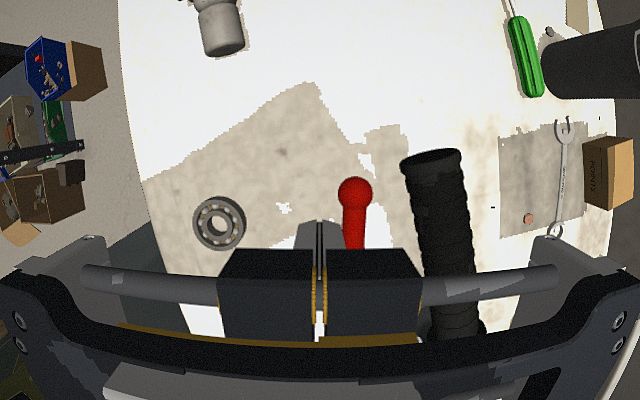

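Call:
{"fn": "play_rows", "kwargs": {
  "rows": [
    [0,0.1,-0.06,0.6,0],
    [0,0.2,-0.11,1.1,0],
    [0,0.31,-0.17,1.7,0],
    [0,0.41,-0.22,2.3,0],
    [0,0.52,-0.28,2.9,0],
    [0,0.52,-0.28,2.9,0]
  ]
}}

```text
clock: 5.88
position: [0.4741, 0.2427, 0.1183]
eef_rot: [[-0.002, 0.977, -0.212], [-0.0, -0.212, -0.977], [-1.0, -0.002, 0.001]]
force: [-10.4, -0.8, 5.0]
width: 0.008
```

Call:
{"fn": "play_rows", "kwargs": {
  "rows": [
    [0,0.1,-0.05,0.6,0],
    [0,0.2,-0.1,1.1,0],
    [0,0.2,-0.1,1.1,0]
  ]
}}

```text
clock: 6.13
position: [0.4755, 0.2433, 0.1182]
eef_rot: [[-0.004, 0.973, -0.231], [-0.001, -0.231, -0.973], [-1.0, -0.004, 0.002]]
force: [-16.5, -0.5, 7.4]
width: 0.008
```

Call:
{"fn": "play_rows", "kwargs": {
  "rows": [
    [0,0,0,0,0],
    [0,0,0,0,0],
    [0,0,0,0,0],
    [0,0,0,0,0]
  ]
}}

```text
clock: 6.47
position: [0.4755, 0.2433, 0.1182]
eef_rot: [[-0.004, 0.973, -0.23], [-0.001, -0.23, -0.973], [-1.0, -0.003, 0.002]]
force: [-14.9, -0.3, 6.7]
width: 0.003
```

Run:
```python
from h import *
w=cams.grab_frame("wrist"); cv2.imwrite("pics/w4.png",w["image"][:,:,::-1])
s=cams.grab_frame("side"); crop(s["image"],250,180,80,75,8,"pics/s4.png")
o=telemetry.get_obs(); print(o["force"],o["position"],o["clock"])
```

```text
[-15.886453    -1.09513286   7.19959785] [0.47550035 0.24324799 0.11821915] 6.5667
```

View pics/w4.png

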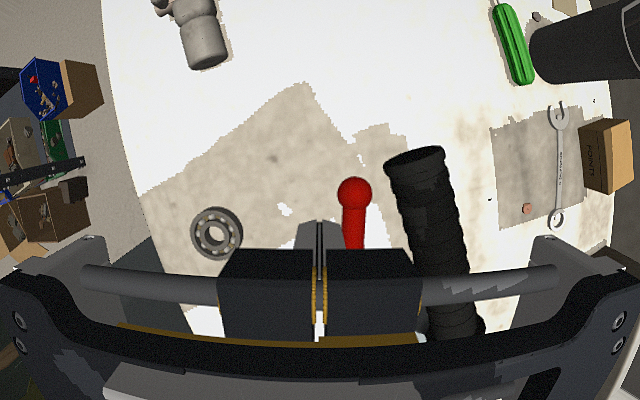

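View pics/s4.png

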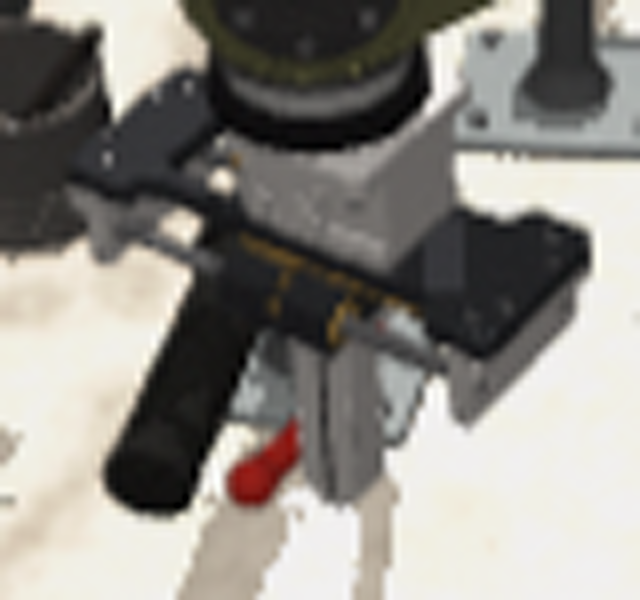

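On the stop: the TCP has swung 0.30 rad about the pivot and the force stepped from 10 to 16 N. The ball, at (248,485) in the side crop, is clear of the grip. Now I hold.

Call:
{"fn": "play_rows", "kwargs": {
  "rows": [
    [0,0,0,0,0],
    [0,0,0,0,0],
    [0,0,0,0,0],
    [0,0,0,0,0],
    [0,0,0,0,0],
    [0,0,0,0,0],
    [0,0,0,0,0],
    [0,0,0,0,0],
    [0,0,0,0,0],
    [0,0,0,0,0],
    [0,0,0,0,0],
    [0,0,0,0,0],
    [0,0,0,0,0],
    [0,0,0,0,0],
    [0,0,0,0,0],
    [0,0,0,0,0],
    [0,0,0,0,0],
    [0,0,0,0,0],
    [0,0,0,0,0],
    [0,0,0,0,0]
  ]
}}

```text
clock: 8.23
position: [0.4755, 0.2433, 0.1182]
eef_rot: [[-0.003, 0.973, -0.23], [-0.001, -0.23, -0.973], [-1.0, -0.003, 0.002]]
force: [-15.5, -0.1, 6.9]
width: 0.007
```

Call:
{"fn": "play_rows", "kwargs": {
  "rows": [
    [0,0,0,0,0],
    [0,0,0,0,0],
    [0,0,0,0,0],
    [0,0,0,0,0],
    [0,0,0,0,0],
    [0,0,0,0,0],
    [0,0,0,0,0],
    [0,0,0,0,0],
    [0,0,0,0,0],
    [0,0,0,0,0]
  ]
}}

```text
clock: 9.07
position: [0.4755, 0.2433, 0.1182]
eef_rot: [[-0.003, 0.973, -0.23], [-0.001, -0.23, -0.973], [-1.0, -0.003, 0.001]]
force: [-14.7, -1.0, 7.1]
width: 0.006
```

Run:
```python
from h import *
o=telemetry.get_obs(); print(o["force"],o["position"],o["clock"])
p=np.array([.5093,.1310]); t=np.array(o["position"][:2]); R=np.array(o["eef_rot"])
for a in np.arange(0,.361,.03):
    c,s=np.cos(a),np.sin(a); n=p+np.array([[c,-s],[s,c]])@(t-p); d=np.r_[n-t,0]@R
    print(round(a,2),np.round(d*100,2),round(np.degrees(-a),1))
```

```text
[-14.72645941  -0.95205285   7.10595111] [0.47550415 0.24326301 0.11824468] 9.0667
0.0 [0. 0. 0.] -0.0
0.03 [ 0.   -0.3   0.18] -1.7
0.06 [ 0.   -0.6   0.37] -3.4
0.09 [ 0.   -0.89  0.57] -5.2
0.12 [ 0.   -1.17  0.78] -6.9
0.15 [ 0.01 -1.45  0.99] -8.6
0.18 [ 0.01 -1.72  1.22] -10.3
0.21 [ 0.01 -1.99  1.45] -12.0
0.24 [ 0.01 -2.24  1.69] -13.8
0.27 [ 0.01 -2.49  1.93] -15.5
0.3 [ 0.01 -2.74  2.19] -17.2
0.33 [ 0.01 -2.97  2.45] -18.9
0.36 [ 0.01 -3.2   2.72] -20.6
```

Call:
{"fn": "play_rows", "kwargs": {
  "rows": [
    [0,-0.05,0.03,-0.3,0],
    [0,-0.1,0.06,-0.6,0],
    [0,-0.2,0.12,-1.1,0],
    [0,-0.3,0.18,-1.7,0],
    [0,-0.4,0.24,-2.3,0],
    [0,-0.5,0.3,-2.9,0],
    [0,-0.6,0.37,-3.4,0],
    [0,-0.7,0.44,-4,0],
    [0,-0.8,0.5,-4.6,0],
    [0,-0.89,0.57,-5.2,0],
    [0,-0.98,0.64,-5.8,0],
    [0,-1.08,0.71,-6.3,0],
    [0,-1.17,0.78,-6.9,0],
    [0,-1.26,0.85,-7.5,0],
    [0,-1.36,0.92,-8,0],
    [0,-1.45,0.99,-8.6,0],
    [0,-1.54,1.07,-9.2,0],
    [0,-1.63,1.14,-9.7,0],
    [0,-1.72,1.22,-10.3,0],
    [0,-1.72,1.22,-10.3,0]
  ]
}}

```text
clock: 10.73
position: [0.4567, 0.2355, 0.1184]
eef_rot: [[-0.001, 0.999, -0.052], [0.0, -0.052, -0.999], [-1.0, -0.001, -0.0]]
force: [-7.0, 1.8, 3.3]
width: 0.004
```

Run:
```python
from h import *
o=telemetry.get_obs(); print(o["force"],o["position"],o["clock"])
p=np.array([.5093,.1310]); t=np.array(o["position"][:2]); R=np.array(o["eef_rot"])
for a in np.arange(0,.24,.02):
    c,s=np.cos(a),np.sin(a); n=p+np.array([[c,-s],[s,c]])@(t-p); d=np.r_[n-t,0]@R
    print(round(a,2),np.round(d*100,2),round(np.degrees(-a),1))
```

```text
[-6.97093051  1.77373606  3.27808074] [0.45673797 0.23549957 0.11837491] 10.7333
0.0 [0. 0. 0.] -0.0
0.02 [ 0.   -0.2   0.12] -1.1
0.04 [ 0.   -0.4   0.24] -2.3
0.06 [ 0.   -0.6   0.37] -3.4
0.08 [ 0.   -0.79  0.5 ] -4.6
0.1 [ 0.   -0.99  0.63] -5.7
0.12 [ 0.   -1.17  0.77] -6.9
0.14 [ 0.   -1.36  0.91] -8.0
0.16 [ 0.   -1.55  1.05] -9.2
0.18 [ 0.   -1.73  1.2 ] -10.3
0.2 [ 0.   -1.9   1.35] -11.5
0.22 [ 0.   -2.08  1.51] -12.6
```

Remaining angle is about 0.12 rad; I'll keep easing slowly past zero.

Call:
{"fn": "play_rows", "kwargs": {
  "rows": [
    [0,-0.1,0.06,-0.6,0],
    [0,-0.2,0.12,-1.1,0],
    [0,-0.3,0.18,-1.7,0],
    [0,-0.4,0.24,-2.3,0],
    [0,-0.5,0.3,-2.9,0],
    [0,-0.6,0.37,-3.4,0],
    [0,-0.7,0.43,-4,0],
    [0,-0.79,0.5,-4.6,0],
    [0,-0.88,0.56,-5.2,0],
    [0,-0.97,0.62,-5.7,0],
    [0,-1.03,0.66,-6.1,0],
    [0,-1.09,0.7,-6.4,0],
    [0,-1.14,0.74,-6.7,0],
    [0,-1.19,0.78,-7,0],
    [0,-1.24,0.82,-7.3,0],
    [0,-1.3,0.86,-7.6,0],
    [0,-1.36,0.91,-8,0],
    [0,-1.42,0.95,-8.4,0],
    [0,-1.48,1,-8.8,0],
    [0,-1.55,1.05,-9.2,0]
  ]
}}

```text
clock: 12.4
position: [0.4414, 0.2255, 0.1185]
eef_rot: [[0.001, 0.994, 0.109], [0.0, 0.109, -0.994], [-1.0, 0.001, 0.0]]
force: [0.2, -0.4, -1.6]
width: 0.006
```

Contact is lost with the lever at its released position. I'll back off and then lift.

Call:
{"fn": "play_rows", "kwargs": {
  "rows": [
    [0,-0.3,0,0,0],
    [0,-1,0,0,0],
    [0,-2,0,0,0],
    [0,-3,0,0,0],
    [0,-4,0,0,0],
    [0,-5,0,0,0],
    [-0.6,-5.5,0,0,0],
    [-2,-5.8,0,0,0],
    [-4,-6,0,0,0],
    [-6,-6,0,0,0],
    [-8,-6,0,0,0],
    [-9.5,-6,0,0,0],
    [-10,-6,0,0,0],
    [-10,-6,0,0,0],
    [-10,-6,0,0,0],
    [-10,-6,0,0,0]
  ]
}}

```text
clock: 13.73
position: [0.3811, 0.2189, 0.2175]
eef_rot: [[-0.001, 0.994, 0.108], [-0.001, 0.108, -0.994], [-1.0, -0.001, 0.001]]
force: [0.3, 0.8, 0.4]
width: 0.005
```

Run:
```python
from h import *
w=cams.grab_frame("wrist"); cv2.imwrite("pics/w5.png",w["image"][:,:,::-1])
s=cams.grab_frame("side"); crop(s["image"],250,180,80,75,8,"pics/s5.png")
o=telemetry.get_obs(); print(o["force"],o["position"],o["clock"])
```

```text
[-0.80091806 -0.80470746 -0.90074507] [0.38125379 0.21896187 0.21756877] 13.8333
```

View pics/w5.png

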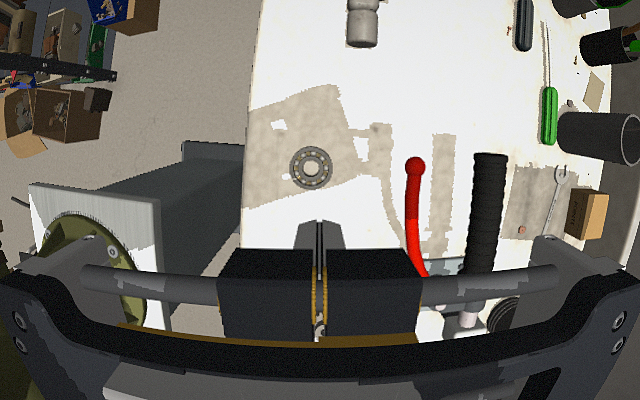

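View pics/s5.png

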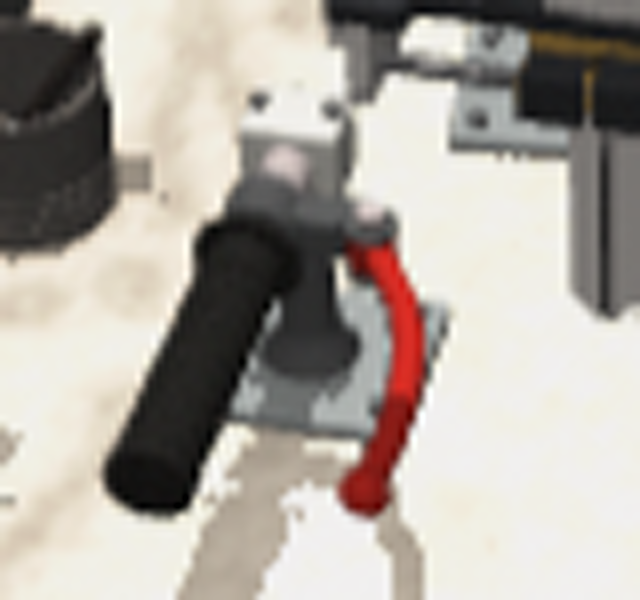

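The lever is back in its released position: the ball is at (367,490) in the side crop, the same as at the start. The gripper is clear of everything.

```bash
python3 -c "
from bench import r; print(r.job_done())"
```

```text
the job is handed in; nothing more can be done
None
```

The brake lever check is done and handed in at about 13.8 s of the 43 s allowed. No check failed or disagreed, and no verdict was reported.

- **Press:** I used the back of the closed fingers at the press point and swung the lever about its pivot. The fingers swung 0.30 rad from first contact. The horizontal force stepped from about 10 N to 16 N over the last 2 mm, which marks the stop.
- **Hold:** I kept it there for about 2.9 s at about 15 N horizontally, plus about 7 N vertically that I did not track down. The side picture taken on the stop showed the lever's ball clear of the grip.
- **Release:** I eased it out at about 13 mm/s. The force read 7 N part-way out and zero at the end, with no sign of a snap in the readings.
- **Last checks:** After backing off and lifting, the side picture showed the lever's ball at the same pixel as before the press. The force reading was within noise, and the gripper was clear. The clutch lever and loose parts were never approached.

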